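# Put the round cutter away in the drawer

### The arm

A 6-joint arm with a two-finger parallel gripper is mounted at the origin on the work surface; the furniture and walls round the work are solid. World frame = base frame: x ahead of the robot, y to its left, z up, the work surface at z = 0. Lengths are in mm, angles in degrees, forces in N, time in s.
With the tool pointing down it reaches from about 350 to 850 mm from the base axis. Payload 8.1 kg.
Tool frame: the origin (TCP) lies midway between the tips of the shut fingers; the grasp point (between the pads) lies 19 mm behind it; z points along the fingers, y is the direction in which the jaws open and shut (so a half turn about z gives the same grasp; the last joint's range is limited). The gripper opens to 85 mm and grips with 20 to 120 N. Pads are 22 mm wide; open, the fingers measure 114 mm over their backs; the gripper's body (76 mm by 85 mm) begins 54 mm behind the grasp point. The pads swing forward as they close: fully open they stand 13 mm farther back than shut.
Start: joints at [60.596, 7.471, 85.268, -0, 87.261, -4.893], TCP at [248.902, 545.942, 199.692] pointing down, gripper open.
Joint ranges: [-169.43, 169.43], [-51.17, 129.36], [1.28, 143.12], [-76.62, 256.62], [0, 156.53], [-152.29, 152.29]. Speed limits (degrees/s): [136.94, 136.94, 159.86, 180, 180, 180].

### API

Orientations are given as [roll, pitch, yaw] about the fixed x, y, z axes, in that order (R = Rz(yaw) Ry(pitch) Rx(roll)).
In Python, from bench import r gives the robot as it stands.
- The arm moves only by the tool carry_out, never from a script. Its argument "increments" is a list of rows, each a list of 3 entries, a list of its own where there are three numbers: the shift along the tool's x, y, z in m, then the turn, a rotation vector about the tool's x, y, z in rad, then the closure, from 0 (fully open) to 1 (shut). A call has 1 to 12 rows; each row shifts and turns the pose as measured when the row begins, along the tool's axes as they then stand; what a row does not reach is not made up. A row lasts 1/10 s, in which the tool goes at most 50 mm and 8.59 degrees, less where a joint would pass 70% of its speed; a pose out of reach is approached as far as the arm can. A call with a gripper value outside its range is refused whole. The fingers move at their own pace and stop on an object; "newtons" is the grip in N (left out, the last holds). Time passes only in rows, so rows that do not move let the fingers close. It gives the time, the measured TCP pose, the force and the opening at its end, in the units of the state.
- r.sense(): the state, without advancing time (a new reading comes with each control period).
- r.snapshot(name): name is "side" or "top" or "wrist"; returns a dict with "image" (480x640x3 uint8, blue, green, red), "vertical_fov" (degrees; the focal length in pixels is half the picture's height over the tangent of half this angle, whatever the lens; pixels are square), "cx", "cy" (the principal point, pixels), "k1" (the pictures are not rectified: a ray, as slopes to the right and down, at radius r is drawn at 1 + k1 r^2 times it, then the intrinsics apply), "rvec" (rotation vector, rad) and "tvec" (3), from world to camera coordinates, as OpenCV has them. Camera axes: x right, y down, z forward; pixel columns grow to the right and rows downward; lengths in mm; the calibration is good to about 2 mm. A picture is of the moment at which its call begins. There is no depth.
- r.hand_in(): hands the job in, once; it reports no verdict.
The state is a dict: "time": time; "joint_pos": joint angles; "qd": joint speeds; "joint_efforts": joint torques, N m; "tool_pos": TCP position; "tcp_rot": TCP orientation; "ft_force": force on the tool from outside, world axes, zero at the start; "wrist_torque": the same for the moment, N m; "finger_gap": finger opening in mm.
Only numpy, scipy, OpenCV 4.12 (cv2) and the standard library are available. Lean on these libraries where they do the work, as an engineer would, in place of code of your own. Each camera call takes 0.05 s, during which the arm holds its last target.

### The job

Baking is over: put the round biscuit cutter into the open drawer of the small wooden drawer unit so that it lies flat inside, let go of it, and then push the drawer fully shut. Leave the star-shaped cutter where it lies.

Things in the scene. Friction and masses are not known exactly. Their poses are not given: they have to be found in the camera images.
- round_center (a point): round biscuit cutter of bare tin, a plain ring of 57 mm outside diameter with a thin wall, 22 g, to be gripped across its full diameter in any direction (the two cutters lie at least 90 mm apart in world x, so closing along world y is always clear), 24 mm high, open at top and bottom, lying flat on the table; this point is its centre, 12 mm above its underside; z up
- star_center (a point): star-shaped biscuit cutter of bare tin, 61 x 58 mm across the points, 24 mm high, open at top and bottom, lying flat on the table; this point is its centre, 12 mm above its underside; z up; to be left alone
- drawer_floor (a point): centre of the drawer's inner floor (its top face, 18 mm above the table); moves with the drawer. x: across the drawer, y: the way it opens, z: up. Inside 182 mm wide (x), 168 mm long (y); side and back walls 6 mm thick, 38 mm above this floor. White front panel 216 mm wide, 14 mm thick, outer face 104 mm from this point along +y, top edge 68 mm above the table
- drawer_knob (a point): centre of the outer end of the drawer's brass knob: 26 mm in diameter, stands 24 mm out from the middle of the front panel, axis along y, 41 mm above the table; this point is 128 mm along +y from the drawer_floor point; same axes
- drawer (a joint): opening of the drawer in m: 0 fully shut (panel meets the case), 0.16 fully open; about 1 N of friction, stays where left. The unit, fixed to the table, is a wooden case 220 mm wide, 210 deep, 78 high; its top hides the part of the drawer inside: the case's front edge is at y = 90 mm minus the opening from the drawer_floor point (-55 mm at 145 mm open)
There are look-alikes about, which are no part of the job. Leave any red look-alike of the part that bears round_center alone.

How it is judged:
By the outcome, as a careful person would: the job done as asked, in the order asked, and still so for the second after the job is handed in, with the robot touching nothing.
It also fails if it takes over 46 s, if anything falls off the work surface, if the arm or the gripper's body presses on something with over 40 N, if the wrist force passes 120 N, or if a joint passes its speed limit or range.

## Working session

There is one attempt and no reset: what is moved stays moved. The work goes in short steps, Python scripts to look and compute and a tool call to move; the robot and the scene stay as the last step left them, time stands still between calls to the robot, and variables do not carry over. Pictures are saved under pics/ and viewed, and the job is handed in when it is done.

Besides the shell and the picture viewer there is one more tool, called after ">>>" as a command line: name --argument value ..., lists and objects as JSON in quotes. carry_out: Moves the arm, as the interface text tells. Its arguments: {"type":"object","properties":{"increments":{"type":"array"},"newtons":{"type":"number"}},"required":["increments"]}

```bash
mkdir -p pics; ls
python3 - <<'E'
from bench import r
import cv2
s=r.sense();print({k:s[k] for k in('time','tool_pos','tcp_rot','finger_gap','joint_pos')})
for n in('top','side','wrist'):
    d=r.snapshot(n);cv2.imwrite(f'pics/{n}0.png',d['image']);print(n,{k:v for k,v in d.items() if k!='image'})
E
```

```text
pics
{'time': 0.0, 'tool_pos': array([248.6061544 , 545.38946655, 198.62487581]), 'tcp_rot': array([-1.79892655e+02, -1.13670235e-02,  1.55485865e+02]), 'finger_gap': 85.42516800255409, 'joint_pos': array([ 6.05932462e+01,  7.51529719e+00,  8.53311204e+01,  2.17278530e-03,
        8.72615055e+01, -4.89273537e+00])}
top {'vertical_fov': 56.76359318919338, 'cx': 323.38432377282504, 'cy': 239.7275014018111, 'k1': -0.017143976157100678, 'rvec': array([ 2.19054646, -2.16089297,  0.09197621]), 'tvec': array([-183.30845808,  485.25603792,  865.69296272])}
side {'vertical_fov': 42.515779017341956, 'cx': 326.1503156451539, 'cy': 240.04658734412558, 'k1': -0.19456250444376383, 'rvec': array([ 0.00801594,  2.77251396, -1.4322069 ]), 'tvec': array([ 476.61615077,  132.32105756, 1102.72464493])}
wrist {'vertical_fov': 61.39046275348892, 'cx': 318.12142309880574, 'cy': 229.19454138402574, 'k1': -0.04724882358617104, 'rvec': array([-2.42440399, -1.55869113, -0.23342172]), 'tvec': array([-600.18444894,  -36.46843875,  379.8099961 ])}
```

View pics/top0.png

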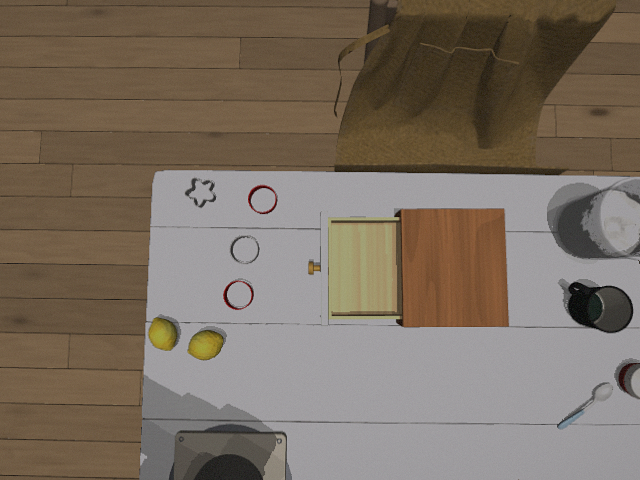

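View pics/side0.png

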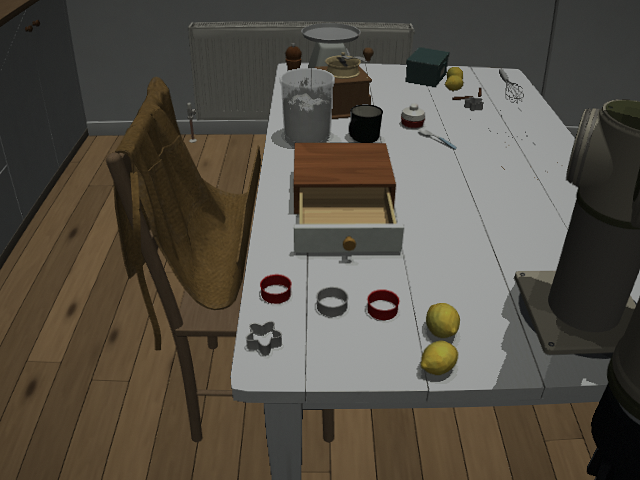

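View pics/wrist0.png

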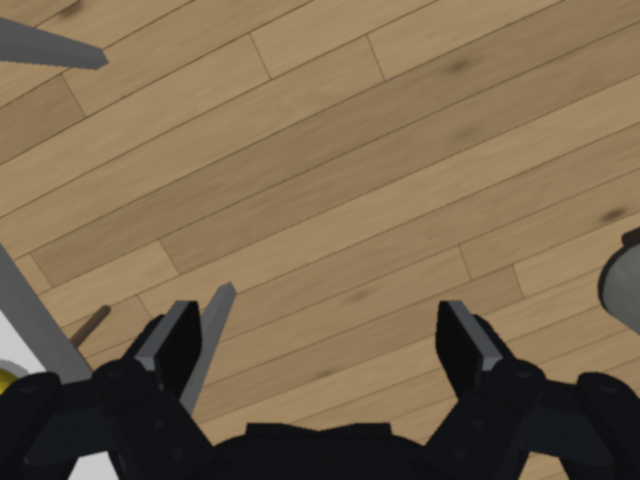

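The top view shows the bare tin ring at about (245,249), red look-alikes at (263,199) and (239,294), the star at (201,192), and the drawer, open toward image left, with its knob at (314,267). The side view shows the same layout, with the ring at (332,301) and the knob at (349,243). The wrist view shows only floor.

```bash
cat > h.py <<'E'
import numpy as np,cv2
from bench import r
def cam(d):
    f=240/np.tan(np.radians(d['vertical_fov']/2));K=np.array([[f,0,d['cx']],[0,f,d['cy']],[0,0,1.]])
    return K,np.array([d['k1'],0,0,0.]),cv2.Rodrigues(np.array(d['rvec']))[0],np.array(d['tvec'])
def ray(d,px):
    K,D,R,t=cam(d);u=cv2.undistortPoints(np.array(px,float).reshape(-1,1,2),K,D).reshape(-1,2)
    v=np.c_[u,np.ones(len(u))]@R;return -R.T@t,v
def plane(d,px,z):
    c,v=ray(d,px);return c+v*((z-c[2])/v[:,2])[:,None]
def proj(d,P):
    K,D,R,t=cam(d);return cv2.projectPoints(np.array(P,float).reshape(-1,1,3),np.array(d['rvec']),t,K,D)[0].reshape(-1,2)
E
python3 - <<'E'
from h import *
d=r.snapshot('top');im=d['image']
cv2.imwrite('pics/topz.png',cv2.resize(im[170:340,180:420],None,fx=3.3,fy=3.3,interpolation=cv2.INTER_CUBIC))
s=r.snapshot('side');cv2.imwrite('pics/sidez.png',cv2.resize(s['image'][130:330,240:420],None,fx=3,fy=3,interpolation=cv2.INTER_CUBIC))
g=cv2.cvtColor(im,cv2.COLOR_BGR2GRAY)
sub=g[230:270,225:265];print(sub[::2,::2])
E
```

```text
[[161 159 161 163 161 162 161 161 161 158 162 164 163 161 160 162 162 163
  163 165]
 [161 161 159 161 162 158 162 160 161 159 162 158 159 160 161 159 162 160
  159 162]
 [155 161 162 160 162 161 160 162 166 164 161 161 161 162 163 161 160 161
  161 162]
 [162 163 159 162 160 158 156 122  90  78  76  89 134 133 164 160 162 164
  160 161]
 [161 162 159 164 160 144  64  54 153 154 163 151 154 119 132 136 160 162
  160 161]
 [162 162 161 161 151  54 100 163 161 163 162 161 164 161 157 130 166 162
  161 159]
 [162 163 162 139  55 102 163 160 159 159 159 161 161 161 161 147 112 161
  166 159]
 [158 158 158 107  53 167 161 161 159 156 157 162 161 162 163 162  84 164
  160 160]
 [161 161 152  51 130 163 160 160 162 159 159 164 155 159 161 163 125 168
  161 158]
 [161 158 142  49 164 163 162 159 162 159 160 163 161 162 165 162 149 104
  162 162]
 [160 162 153  42 170 161 158 161 161 161 162 160 161 162 162 163 146 129
  163 158]
 [163 161 147  46 169 161 162 162 158 162 160 161 161 161 160 162 117 162
  162 160]
 [161 159 166  86  83 161 160 158 160 162 161 161 161 163 161 164  66 166
  161 162]
 [163 160 164 151  45 170 159 163 158 159 160 160 159 157 165 143  70 164
  160 161]
 [157 162 159 158 132  71 164 161 158 159 159 161 158 162 154  57 165 158
  160 162]
 [161 160 162 160 161 128  71 135 163 162 157 161 161 134  65 158 160 160
  162 159]
 [162 160 161 157 162 159 146 129 119 151 155 140  99 103 167 159 162 161
  162 161]
 [159 161 161 161 163 159 162 158 158 154 155 150 162 163 160 163 159 160
  164 164]
 [160 159 161 159 156 162 163 161 159 160 160 158 159 164 160 162 162 159
  158 157]
 [161 161 162 158 162 159 161 161 160 160 163 165 160 161 160 158 162 159
  161 162]]
```

View pics/topz.png

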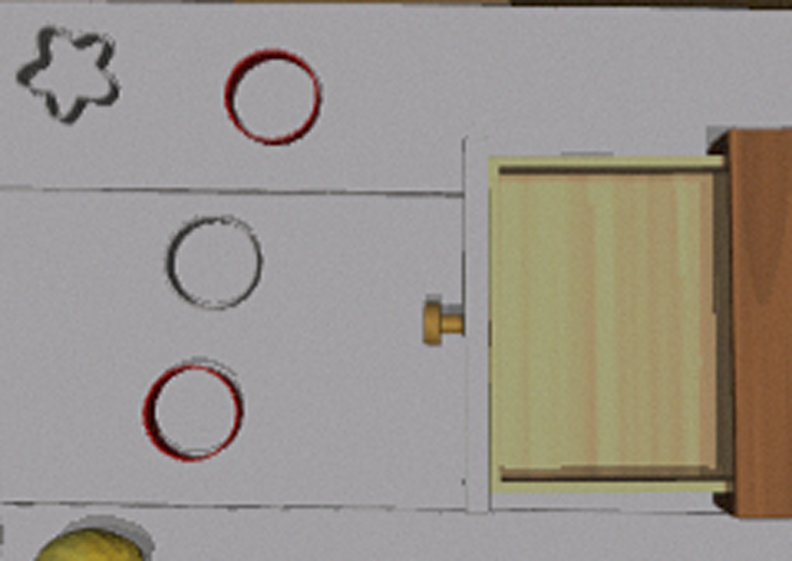

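View pics/sidez.png

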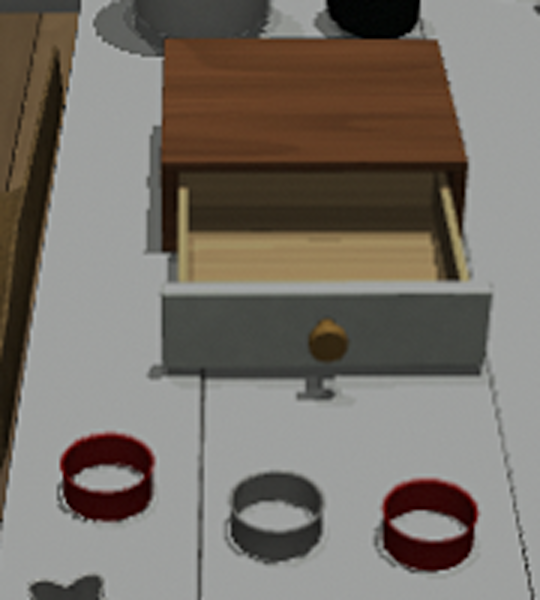

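Run:
```python
from h import *
d=r.snapshot('top');s=r.snapshot('side')
def ring(d,x0,x1,y0,y1,th):
    im=d['image'][y0:y1,x0:x1];g=cv2.cvtColor(im,cv2.COLOR_BGR2GRAY);m=(g<th).astype(np.uint8)
    c=cv2.findContours(m,cv2.RETR_EXTERNAL,cv2.CHAIN_APPROX_NONE)[0]
    p=np.vstack([k for k in c if len(k)>6]);h=cv2.convexHull(p);M=cv2.moments(h)
    print(cv2.boundingRect(h),cv2.contourArea(h));return np.array([M['m10']/M['m00']+x0,M['m01']/M['m00']+y0])
a=ring(d,224,268,229,271,125);b=ring(s,310,356,280,323,105)
print(a,b)
print('top z12',plane(d,a,12),'side z12',plane(s,b,12))
tz=lambda q:[180+q[0]/3.3,170+q[1]/3.3]; sz=lambda q:[240+q[0]/3,130+q[1]/3]
print('panel outer corners',plane(d,[tz((465,137)),tz((465,512))],68))
print('panel inner corners',plane(d,[tz((489,157)),tz((489,490))],58))
print('walls outer z56',plane(d,[tz((600,156)),tz((600,492))],56))
print('knob end z41',plane(d,[tz((424,323))],41))
print('case front z78',plane(d,[tz((733,129)),tz((737,517))],78))
print('side panel outer top',plane(s,[sz((163,294)),sz((491,294))],68))
print('side panel outer bottom',plane(s,[sz((165,374)),sz((484,374))],0))
print('side knob',plane(s,[sz((328,340))],41))
print('lemons,star,reds',plane(d,[[201,192],[263,199],[239,294],[206,345],[163,333]],12))
```

```text
(6, 7, 30, 28) 624.5
(6, 7, 32, 31) 765.0
[244.45476381 249.30077395] [331.7087146  301.88278867]
top z12 [[466.98112398 -17.95096832  12.        ]] side z12 [[466.75440332 -16.79930053  12.        ]]
panel outer corners [[ 537.35539194 -171.38090361   68.        ]
 [ 324.0970417  -174.40554213   68.        ]]
panel inner corners [[ 527.30750666 -185.41942013   58.        ]
 [ 335.66558875 -187.87171644   58.        ]]
walls outer z56 [[ 529.04787266 -250.17954184   56.        ]
 [ 335.21845341 -251.41695582   56.        ]]
knob end z41 [[ 430.74720873 -148.58514018   41.        ]]
case front z78 [[ 542.51663767 -323.98582625   78.        ]
 [ 324.40058199 -325.92948499   78.        ]]
side panel outer top [[ 536.83488539 -168.26202126   68.        ]
 [ 324.6806909  -170.43588335   68.        ]]
side panel outer bottom [[ 5.36568587e+02 -1.73413781e+02  0.00000000e+00]
 [ 3.22804529e+02 -1.74929805e+02  1.13686838e-13]]
side knob [[ 430.16531695 -156.06543471   41.        ]]
lemons,star,reds [[582.80398893  74.25989083  12.        ]
 [569.96749669 -52.70517741  12.        ]
 [377.40122316  -9.60978861  12.        ]
 [276.06991527  52.94506743  12.        ]
 [298.13950481 139.47664687  12.        ]]
```

>>> carry_out --increments '[[[0, 0, 0], [0, 0, -0.14], 0], [[0, 0, 0], [0, 0, -0.14], 0], [[0, 0, 0], [0, 0, -0.14], 0], [[0, 0, 0], [0, 0, 0], 0]]' --newtons 25

```text
time: 0.75
tool_pos: [248.8, 545.7, 199.2]
tcp_rot: [-180.0, -0.0, -179.6]
ft_force: [-0.5, -0.2, -0.3]
finger_gap: 85.3
```

>>> carry_out --increments '[[[-0.018, -0.045, 0], [0, 0, 0], 0], [[-0.018, -0.045, 0], [0, 0, 0], 0], [[-0.018, -0.045, 0], [0, 0, 0], 0], [[-0.018, -0.045, 0], [0, 0, 0], 0], [[-0.018, -0.045, 0], [0, 0, 0], 0], [[-0.018, -0.045, 0], [0, 0, 0], 0], [[-0.018, -0.045, 0], [0, 0, 0], 0], [[-0.018, -0.045, 0], [0, 0, 0], 0], [[-0.018, -0.045, 0], [0, 0, 0], 0], [[-0.018, -0.045, 0], [0, 0, 0], 0], [[0, 0, 0], [0, 0, 0], 0]]'

```text
time: 1.85
tool_pos: [427.1, 78.3, 198.8]
tcp_rot: [-179.9, 0.3, 177.6]
ft_force: [-0.8, 1.0, -0.2]
finger_gap: 86.1
```

>>> carry_out --increments '[[[-0.013, -0.032, 0.02], [0, 0, -0.05], 0], [[-0.013, -0.032, 0.02], [0, 0, 0], 0], [[-0.013, -0.032, 0.02], [0, 0, 0], 0], [[0, 0, 0.02], [0, 0, 0], 0], [[0, 0, 0], [0, 0, 0], 0]]'

```text
time: 2.35
tool_pos: [468.2, -21.8, 119.0]
tcp_rot: [-180.0, 0.6, 179.2]
ft_force: [-0.9, 0.4, 0.3]
finger_gap: 85.3
```

Run:
```python
from h import *
s=r.sense();print(s['tool_pos'],s['tcp_rot'])
w=r.snapshot('wrist');cv2.imwrite('pics/w1.png',w['image'])
print(proj(w,[[467,-17.5,24],[467,-17.5,0]]))
```

```text
[468.16206422 -21.84524646 118.99635656] [-179.97269289    0.57335304  179.1513142 ]
[[322.39864535 216.37932956]
 [322.03291251 207.62153357]]
```

View pics/w1.png

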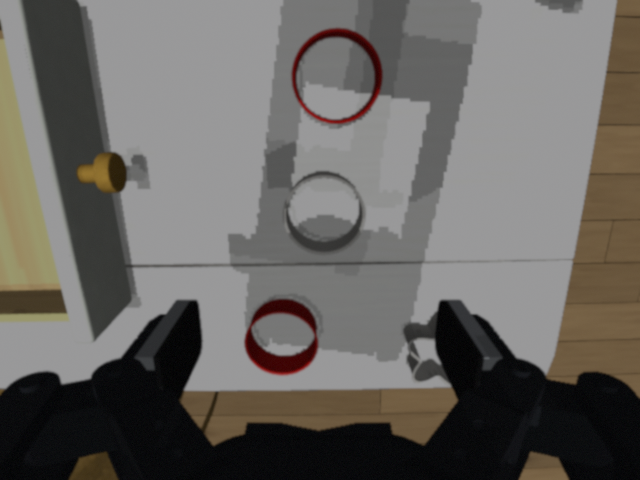

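The wrist view shows the ring at (323,212), which matches the prediction from the fixed cameras of about (322,212). The pads straddle it along y, so I'm going down.

>>> carry_out --increments '[[[0.001, 0.004, 0.02], [0, 0, -0.02], 0], [[0, 0, 0.03], [0, 0, 0], 0], [[0, 0, 0.03], [0, 0, 0], 0], [[0, 0, 0.015], [0, 0, 0], 0], [[0, 0, 0], [0, 0, 0], 0]]'

```text
time: 2.9
tool_pos: [475.6, -13.8, 32.0]
tcp_rot: [-179.9, 1.4, -179.8]
ft_force: [-0.4, 0.4, 0.2]
finger_gap: 85.3
```

>>> carry_out --increments '[[[0.008, -0.004, 0], [0, 0.024, 0], 0], [[0, 0, 0], [0, 0, 0], 0]]'

```text
time: 3.1
tool_pos: [468.5, -17.0, 34.8]
tcp_rot: [-179.9, 0.1, -179.8]
ft_force: [-0.1, 0.2, 0.2]
finger_gap: 85.5
```

>>> carry_out --increments '[[[0.001, 0, 0.01], [0, 0, 0], 0], [[0, 0, 0.01], [0, 0, 0], 0], [[0, 0, 0.006], [0, 0, 0], 0], [[0, 0, 0.003], [0, 0, 0], 0], [[0, 0, 0], [0, 0, 0], 0]]'

```text
time: 3.6
tool_pos: [470.1, -17.4, 6.5]
tcp_rot: [-179.8, 0.4, -179.9]
ft_force: [-0.2, 0.1, -0.1]
finger_gap: 85.3
```

>>> carry_out --increments '[[[0.003, 0, 0.002], [0, 0.006, 0], 0], [[0, 0, 0], [0, 0, 0], 0], [[0, 0, 0], [0, 0, 0], 0.5], [[0, 0, 0], [0, 0, 0], 0.5], [[0, 0, 0], [0, 0, 0], 0.5], [[0, 0, 0], [0, 0, 0], 0.5], [[0, 0, 0], [0, 0, 0], 0.5], [[0, 0, 0], [0, 0, 0], 0.5]]' --newtons 25

```text
time: 4.4
tool_pos: [467.4, -17.5, 5.0]
tcp_rot: [-179.8, 0.1, -179.9]
ft_force: [-0.3, 0.1, -0.6]
finger_gap: 42.5
```

Run:
```python
from h import *
w=r.snapshot('side');cv2.imwrite('pics/s2.png',cv2.resize(w['image'][200:360,220:460],None,fx=3.3,fy=3.3))
```

```text
(no output)
```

View pics/s2.png

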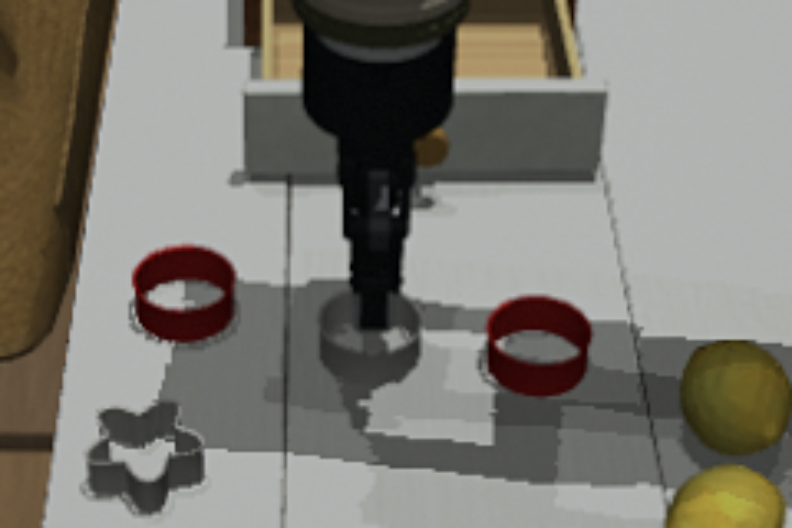

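Run:
```python
from h import *
w=r.snapshot('wrist');cv2.imwrite('pics/w3.png',w['image'])
w=r.snapshot('top');cv2.imwrite('pics/t3.png',cv2.resize(w['image'][170:340,180:420],None,fx=3.3,fy=3.3))
print(r.sense())
```

```text
{'time': 4.55, 'joint_pos': array([ -8.27908604,  -2.13941795, 116.64650598,  -0.19728959,
        65.37804768, -98.32020948]), 'qd': array([ 0.00703578,  0.05876228,  0.02810788, -0.00880425,  0.12021998,
       -0.0450094 ]), 'joint_efforts': array([-3.83939268e-04, -4.16195655e+01, -4.35778534e+01, -2.10773328e-02,
       -1.56899064e-02,  4.22144325e-06]), 'tool_pos': array([467.35649931, -17.52042553,   4.94146918]), 'tcp_rot': array([-1.79805771e+02,  8.75510414e-02, -1.79876711e+02]), 'ft_force': array([-0.10810749,  0.52076149, -0.02016473]), 'wrist_torque': array([ 0.0679868 , -0.01807846,  0.00152738]), 'finger_gap': 42.888594197152}
```

View pics/w3.png

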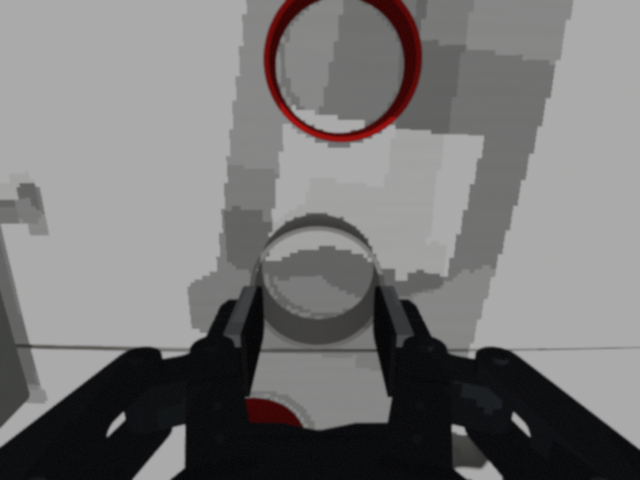

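View pics/t3.png

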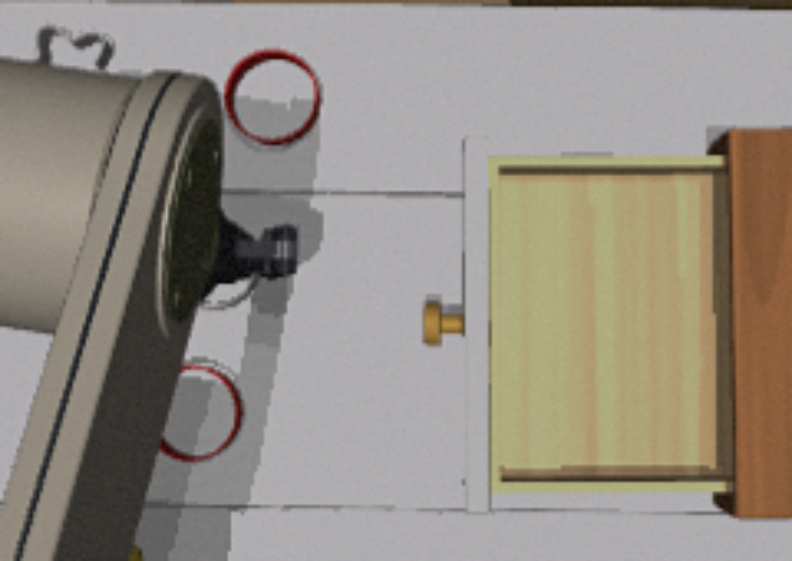

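Run:
```python
from h import *
w=r.snapshot('wrist')
for h in (21.3,28.5):
  for z in (5,12,20,30,40,55): print(h,z,proj(w,[[467.4-11,-17.5-h,z],[467.4-11,-17.5+h,z]]).round().tolist())
print(proj(w,[[467,-17.5,0],[467,-17.5,24],[467,-46,24],[467,11,24],[438.5,-17.5,24],[495.5,-17.5,24]]).round())
s=r.snapshot('side')
for y in (4,11,25): print(y,proj(s,[[467,y,z] for z in (5,12,20,28,36)]).round(1).tolist())
```

```text
21.3 5 [[269.0, 252.0], [362.0, 253.0]]
21.3 12 [[268.0, 258.0], [363.0, 258.0]]
21.3 20 [[265.0, 265.0], [365.0, 265.0]]
21.3 30 [[262.0, 274.0], [368.0, 274.0]]
21.3 40 [[259.0, 285.0], [371.0, 285.0]]
21.3 55 [[252.0, 303.0], [376.0, 304.0]]
28.5 5 [[254.0, 252.0], [377.0, 253.0]]
28.5 12 [[251.0, 258.0], [379.0, 258.0]]
28.5 20 [[248.0, 265.0], [382.0, 265.0]]
28.5 30 [[244.0, 274.0], [386.0, 274.0]]
28.5 40 [[240.0, 285.0], [390.0, 285.0]]
28.5 55 [[232.0, 303.0], [397.0, 303.0]]
[[316. 269.]
 [315. 292.]
 [248. 291.]
 [382. 292.]
 [315. 227.]
 [315. 349.]]
4 [[331.7, 312.6], [331.8, 309.7], [331.9, 306.3], [332.0, 302.8], [332.1, 299.3]]
11 [[331.8, 315.3], [331.9, 312.3], [332.0, 308.9], [332.1, 305.5], [332.2, 302.0]]
25 [[332.0, 320.7], [332.1, 317.7], [332.2, 314.3], [332.3, 310.9], [332.4, 307.4]]
```

Run:
```python
from h import *
w=r.snapshot('wrist');im=w['image'].copy()
K,D,R,t=cam(w);print('cam centre',-R.T@t,'axis',R[2])
th=np.linspace(0,2*np.pi,60)
for c in ((467,-17.5),(377.4,-9.6)):
  for z,col in((0,(255,0,0)),(24,(0,255,0))):
    p=proj(w,np.c_[c[0]+28.5*np.cos(th),c[1]+28.5*np.sin(th),th*0+z])
    cv2.polylines(im,[p.round().astype(int)],True,col,1)
cv2.imwrite('pics/w4.png',im)
```

```text
cam centre [391.11991866 -16.15026943 179.81608187] axis [ 2.95215337e-01 -9.43410478e-04 -9.55430277e-01]
```

View pics/w4.png

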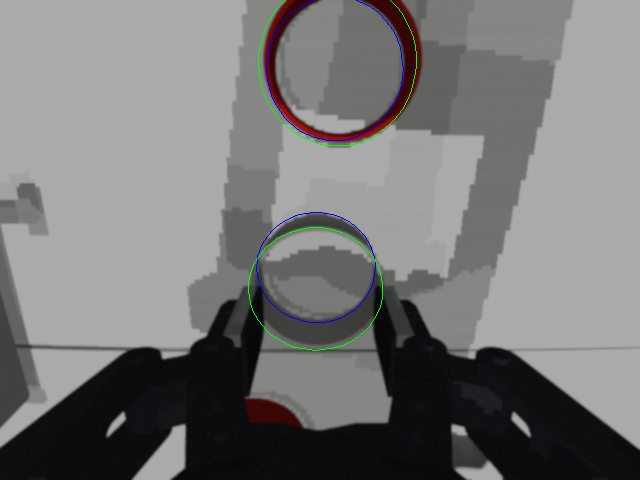

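Run:
```python
from h import *
w=r.snapshot('side');cv2.imwrite('pics/s5.png',cv2.resize(cv2.convertScaleAbs(w['image'][230:330,290:370],alpha=2.2),None,fx=6,fy=6,interpolation=cv2.INTER_CUBIC))
w=r.snapshot('wrist');cv2.imwrite('pics/w5.png',cv2.resize(cv2.convertScaleAbs(w['image'][200:440,200:440],alpha=2.5),None,fx=2.4,fy=2.4,interpolation=cv2.INTER_CUBIC))
```

```text
(no output)
```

View pics/s5.png

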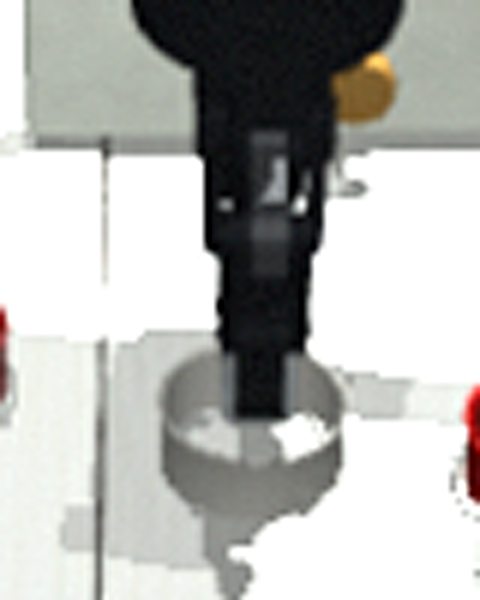

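View pics/w5.png

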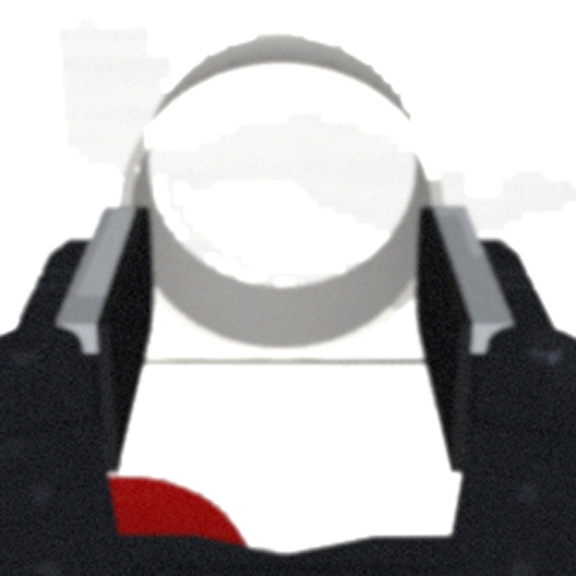

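The fingers closed above the ring without touching it. The side view puts their tips at row 300 (z about 38), and the wrist view shows the pads in front of the rim. So the tips stand about 33 mm above the reported TCP. I'll open, go lower in steps and check with force and pictures.

>>> carry_out --increments '[[[0, 0, 0], [0, 0, 0], 0], [[0, 0, 0], [0, 0, 0], 0], [[0, 0, 0], [0, 0, 0], 0], [[0, 0, 0], [0, 0, 0], 0], [[0, 0, 0], [0, 0, 0], 0], [[0, 0, 0.007], [0, 0, 0], 0], [[0, 0, 0.007], [0, 0, 0], 0], [[0, 0, 0], [0, 0, 0], 0]]'

```text
time: 5.6
tool_pos: [467.3, -17.6, -10.4]
tcp_rot: [-179.8, 0.1, -179.9]
ft_force: [-0.6, 0.5, 0.1]
finger_gap: 85.3
```

Run:
```python
from h import *
w=r.snapshot('side');cv2.imwrite('pics/s6.png',cv2.resize(cv2.convertScaleAbs(w['image'][230:330,290:370],alpha=2.2),None,fx=6,fy=6,interpolation=cv2.INTER_CUBIC))
w=r.snapshot('wrist');cv2.imwrite('pics/w6.png',w['image'])
```

```text
(no output)
```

View pics/s6.png

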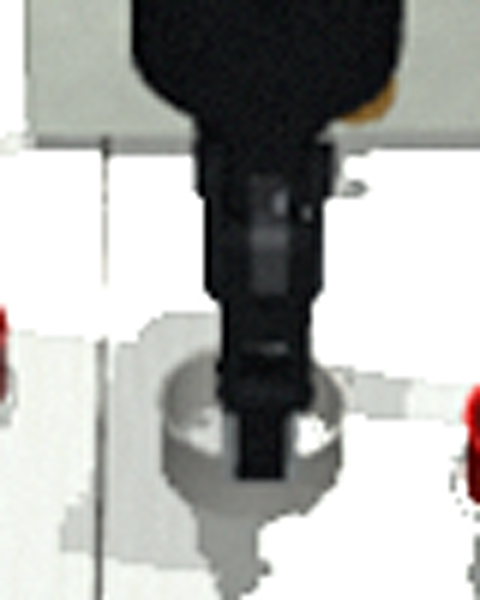

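View pics/w6.png

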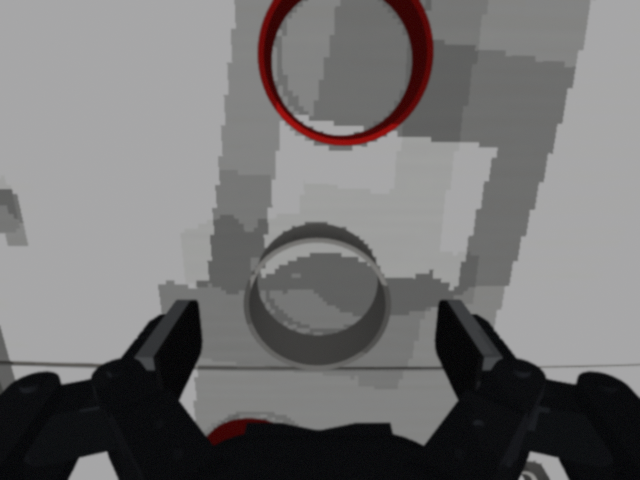

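Both pads are now outside the ring, with the open tips at z of about 33. I need about 19 mm more before closing.

>>> carry_out --increments '[[[-0.002, 0, 0.006], [0, 0, 0], 0], [[0, 0, 0.005], [0, 0, 0], 0], [[0, 0, 0.004], [0, 0, 0], 0], [[0, 0, 0.003], [0, 0, 0], 0], [[0, 0, 0], [0, 0, 0], 0]]'

```text
time: 6.2
tool_pos: [470.2, -17.8, -29.1]
tcp_rot: [-179.8, 0.1, -179.9]
ft_force: [-0.1, 0.8, 0.2]
finger_gap: 85.4
```

Run:
```python
from h import *
w=r.snapshot('side');cv2.imwrite('pics/s7.png',cv2.resize(cv2.convertScaleAbs(w['image'][230:330,290:370],alpha=2.2),None,fx=6,fy=6,interpolation=cv2.INTER_CUBIC))
```

```text
(no output)
```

View pics/s7.png

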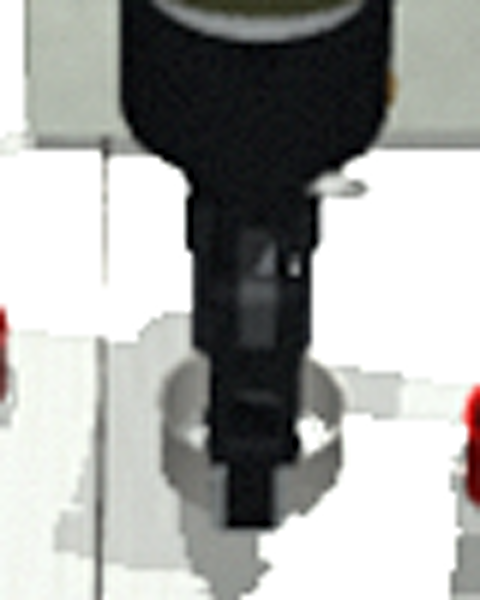

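>>> carry_out --increments '[[[0, 0, 0], [0, 0, 0], 0.6], [[0, 0, 0], [0, 0, 0], 0.6], [[0, 0, 0], [0, 0, 0], 0.6], [[0, 0, 0], [0, 0, 0], 0.6], [[0, 0, 0], [0, 0, 0], 0.6], [[0, 0, 0], [0, 0, 0], 0.6]]' --newtons 25

```text
time: 6.85
tool_pos: [471.1, -17.9, -28.0]
tcp_rot: [-179.8, 0.2, -179.9]
ft_force: [0.2, 1.1, -0.6]
finger_gap: 55.8
```

Gripped: the gap stopped at 55.8 mm. Lifting.

>>> carry_out --increments '[[[0, 0, -0.015], [0, 0, 0], 0.6], [[0, 0, -0.03], [0, 0, 0], 0.6], [[0, 0, -0.03], [0, 0, 0], 0.6], [[0, 0, -0.03], [0, 0, 0], 0.6], [[0, 0, -0.02], [0, 0, 0], 0.6], [[0, 0, 0], [0, 0, 0], 0.6]]'

```text
time: 7.45
tool_pos: [468.5, -17.1, 99.8]
tcp_rot: [-179.8, 0.0, -179.9]
ft_force: [0.6, -0.1, -0.2]
finger_gap: 55.4
```

Run:
```python
from h import *
w=r.snapshot('wrist');cv2.imwrite('pics/w8.png',w['image'])
```

```text
(no output)
```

View pics/w8.png

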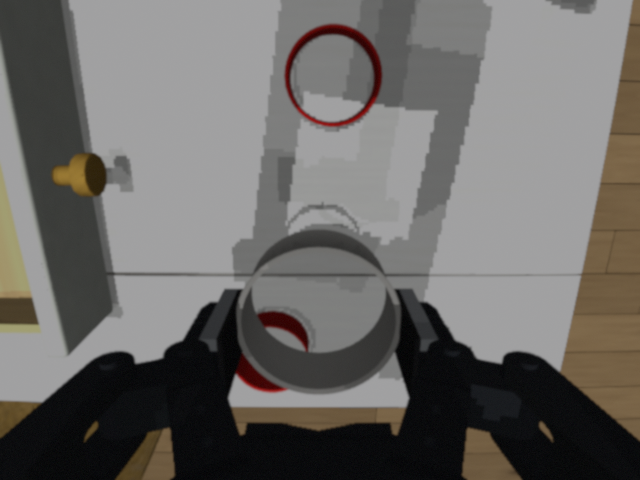

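The ring is held level between the pads at wrist-view (318,310). Moving over the drawer.

>>> carry_out --increments '[[[0.005, -0.034, 0], [0, 0, 0], 0.6], [[0.005, -0.034, 0], [0, 0, 0], 0.6], [[0.005, -0.034, 0], [0, 0, 0], 0.6], [[0.005, -0.034, 0], [0, 0, 0], 0.6], [[0.005, -0.034, 0], [0, 0, 0], 0.6], [[0.005, -0.034, 0], [0, 0, 0], 0.6], [[0.005, -0.03, 0], [0, 0, 0], 0.6], [[0, 0, 0], [0, 0, 0], 0.6]]'

```text
time: 8.3
tool_pos: [425.8, -255.4, 85.3]
tcp_rot: [179.7, -0.8, -179.6]
ft_force: [0.2, 0.1, 0.3]
finger_gap: 55.8
```

>>> carry_out --increments '[[[-0.006, 0, 0.015], [0, -0.014, 0], 0.6], [[0, 0, 0.025], [0, 0, 0], 0.6], [[0, 0, 0.02], [0, 0, 0], 0.6], [[0, 0, 0.01], [0, 0, 0], 0.6], [[0, 0, 0], [0, 0, 0], 0.6]]'

```text
time: 8.8
tool_pos: [427.7, -251.4, 6.2]
tcp_rot: [179.4, -0.4, -179.8]
ft_force: [0.2, 0.3, -0.7]
finger_gap: 55.9
```

Run:
```python
from h import *
w=r.snapshot('wrist');cv2.imwrite('pics/w9.png',w['image'])
w=r.snapshot('top');cv2.imwrite('pics/t9.png',cv2.resize(w['image'][170:340,180:420],None,fx=3.3,fy=3.3))
```

```text
(no output)
```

View pics/w9.png

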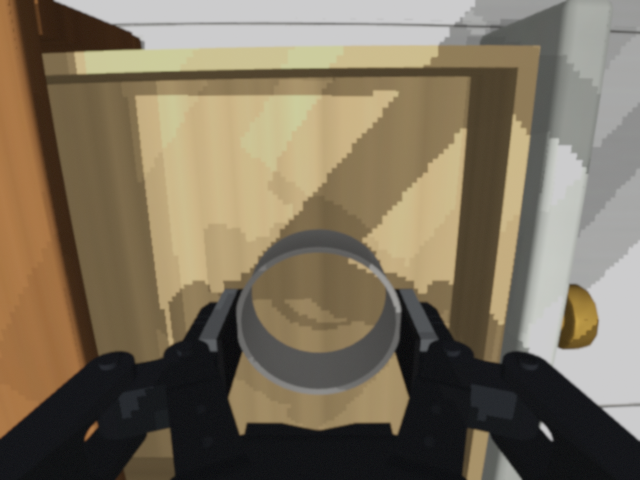

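View pics/t9.png

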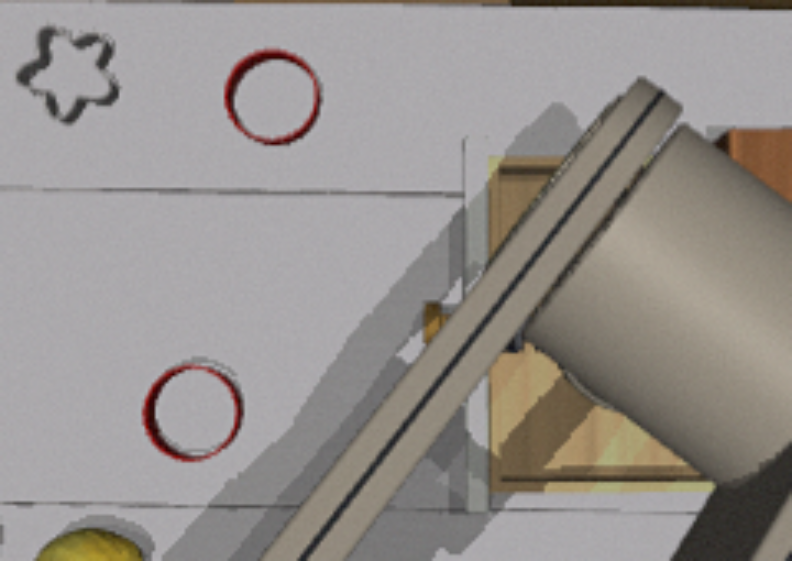

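The ring is inside the drawer outline, clear of the front panel (wrist-view column about 470) and of the case. Lowering gently onto the floor.

>>> carry_out --increments '[[[0, 0, 0.006], [0.01, 0, 0], 0.6], [[0, 0, 0.005], [0, 0, 0], 0.6], [[0, 0, 0.002], [0, 0, 0], 0.6], [[0, 0, 0], [0, 0, 0], 0.6]]'

```text
time: 9.3
tool_pos: [431.4, -253.6, -2.7]
tcp_rot: [-179.7, -0.0, -179.8]
ft_force: [-0.9, -0.0, -0.3]
finger_gap: 55.6
```

>>> carry_out --increments '[[[0, 0, 0.003], [0, 0, 0], 0.6], [[0, 0, 0.002], [0, 0, 0], 0.6], [[0, 0, 0.001], [0, 0, 0], 0.6], [[0, 0, 0], [0, 0, 0], 0.6]]'

```text
time: 9.7
tool_pos: [431.9, -254.1, -8.5]
tcp_rot: [-179.7, 0.0, -179.8]
ft_force: [0.1, 1.0, -0.6]
finger_gap: 55.6
```

>>> carry_out --increments '[[[0, 0, 0.001], [0, 0, 0], 0.6], [[0, 0, 0.001], [0, 0, 0], 0.6], [[0, 0, 0], [0, 0, 0], 0.6]]'

```text
time: 10.0
tool_pos: [432.0, -254.3, -10.3]
tcp_rot: [-179.7, 0.0, -179.8]
ft_force: [-0.3, -0.4, -0.2]
finger_gap: 55.3
```

>>> carry_out --increments '[[[0, 0, 0.001], [0, 0, 0], 0.6], [[0, 0, 0.001], [0, 0, 0], 0.6], [[0, 0, 0], [0, 0, 0], 0.6]]'

```text
time: 10.3
tool_pos: [432.5, -255.6, -10.1]
tcp_rot: [-179.6, 0.1, -179.8]
ft_force: [0.5, 0.5, 0.4]
finger_gap: 55.3
```

>>> carry_out --increments '[[[0, 0, 0], [0, 0, 0], 0.25], [[0, 0, 0], [0, 0, 0], 0.18], [[0, 0, 0], [0, 0, 0], 0.14], [[0, 0, 0], [0, 0, 0], 0.14], [[0, 0, 0], [0, 0, 0], 0.14]]'

```text
time: 10.8
tool_pos: [432.5, -255.4, -10.4]
tcp_rot: [-179.6, 0.1, -179.8]
ft_force: [0.1, 0.4, -0.1]
finger_gap: 73.2
```

Run:
```python
from h import *
w=r.snapshot('wrist');cv2.imwrite('pics/w10.png',w['image'])
```

View pics/w10.png

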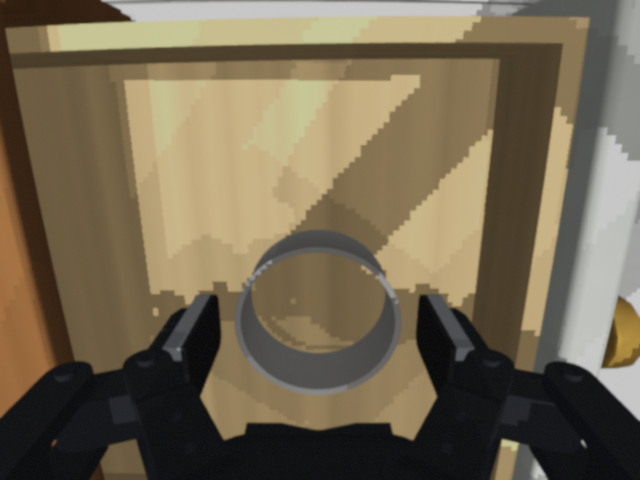

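The ring sits free and flat on the drawer floor at wrist-view (318,310). The gap is 73 mm. Lifting straight up.

>>> carry_out --increments '[[[0, 0, -0.01], [0, 0, 0], 0.14], [[0, 0, -0.02], [0, 0, 0], 0.14], [[0, 0, -0.03], [0, 0, 0], 0.14], [[0, 0, -0.03], [0, 0, 0], 0.14], [[0, 0, -0.03], [0, 0, 0], 0.14], [[0, 0, 0], [0, 0, 0], 0.14]]'

```text
time: 11.45
tool_pos: [431.3, -253.7, 116.1]
tcp_rot: [-179.7, -0.0, -179.8]
ft_force: [1.2, -0.9, 0.2]
finger_gap: 73.3
```

Run:
```python
from h import *
w=r.snapshot('wrist');cv2.imwrite('pics/w11.png',w['image'])
```

```text
(no output)
```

View pics/w11.png

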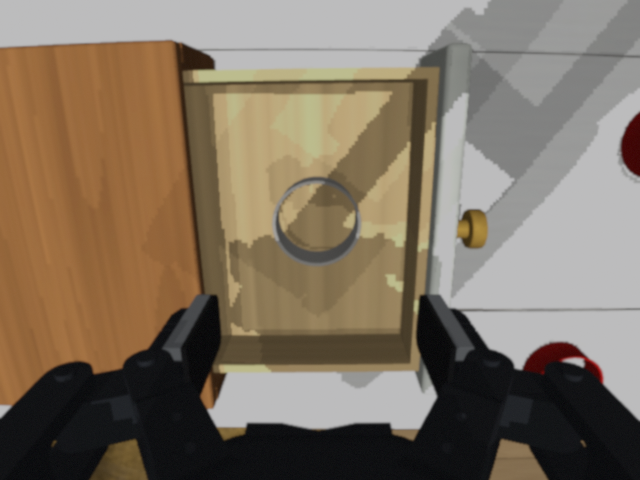

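The ring lies flat in the drawer at (317,221). Next: move out in front of the knob, shut the fingers and turn 90°.

>>> carry_out --increments '[[[0, 0.03, 0], [0, 0, 0], 1], [[0, 0.03, 0], [0, 0, 0], 1], [[0, 0.03, 0], [0, 0, 0], 1], [[0, 0.03, 0], [0, 0, 0], 1], [[0, 0.03, 0], [0, 0, 0], 1], [[0, 0, 0], [0, 0, 0], 1]]'

```text
time: 12.1
tool_pos: [426.7, -97.9, 110.0]
tcp_rot: [-179.9, -0.4, -180.0]
ft_force: [-0.6, -0.4, -0.5]
finger_gap: -0.1
```

>>> carry_out --increments '[[[0, 0, 0], [0, 0, 0.131], 1], [[0, 0, 0], [0, 0, 0.131], 1], [[0, 0, 0], [0, 0, 0.131], 1], [[0, 0, 0], [0, 0, 0.131], 1], [[0, 0, 0], [0, 0, 0.131], 1], [[0, 0, 0], [0, 0, 0.131], 1], [[0, 0, 0], [0, 0, 0.131], 1], [[0, 0, 0], [0, 0, 0.131], 1], [[0, 0, 0], [0, 0, 0.131], 1], [[0, 0, 0], [0, 0, 0.131], 1], [[0, 0, 0], [0, 0, 0.131], 1], [[0, 0, 0], [0, 0, 0.131], 1]]'

```text
time: 13.3
tool_pos: [419.9, -102.1, 101.3]
tcp_rot: [-178.7, 0.1, 86.5]
ft_force: [0.3, -0.7, 0.8]
finger_gap: 0.1
```

>>> carry_out --increments '[[[0, 0.011, 0.015], [-0.023, 0, -0.07], 1], [[0, 0, 0.025], [0, 0, 0], 1], [[0, 0, 0.025], [0, 0, 0], 1], [[0, 0, 0.02], [0, 0, 0], 1], [[0, 0, 0.008], [0, 0, 0], 1], [[0, 0, 0], [0, 0, 0], 1]]'

```text
time: 13.9
tool_pos: [429.0, -106.6, 2.8]
tcp_rot: [-179.9, 0.1, 90.1]
ft_force: [-0.2, -0.0, 0.6]
finger_gap: 0.2
```

Run:
```python
from h import *
w=r.snapshot('wrist');cv2.imwrite('pics/w12.png',w['image'])
w=r.snapshot('side');cv2.imwrite('pics/s12.png',cv2.resize(w['image'][130:340,240:460],None,fx=2.8,fy=2.8))
print(proj(w,[[431,-100,z] for z in(0,10,20,30,40)]).round(1).tolist())
```

```text
[[349.4, 277.9], [349.6, 273.8], [349.8, 269.7], [350.0, 265.5], [350.2, 261.3]]
```

View pics/w12.png

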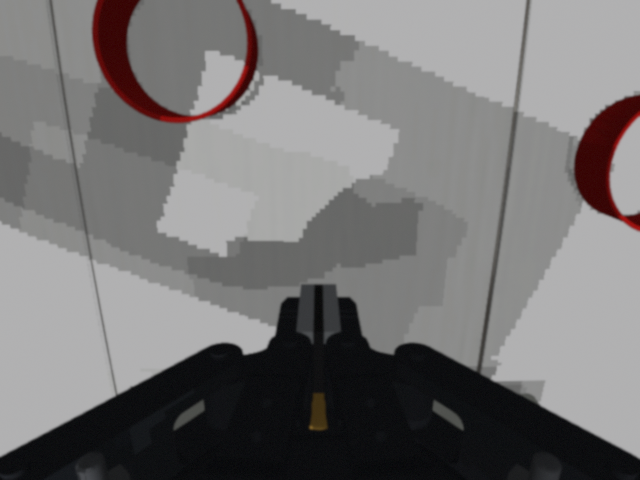

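View pics/s12.png

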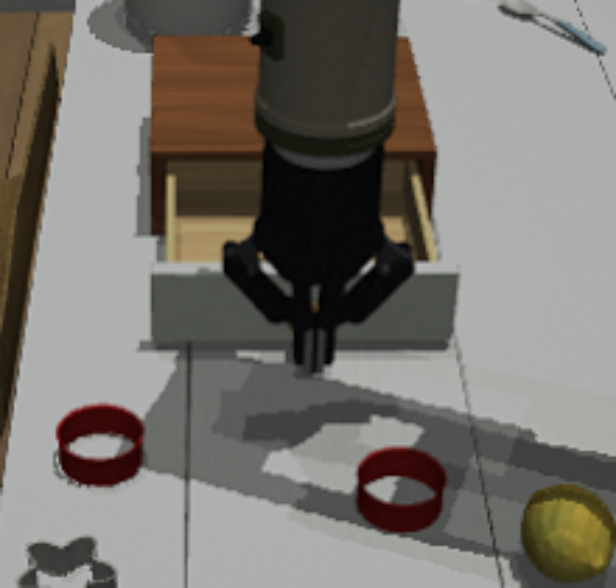

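The shut fingers are in front of the knob, which shows through the slit at wrist-view (318,410), so it is centred. The tips are at z of about 33, at knob height. Pushing along −y.

>>> carry_out --increments '[[[-0.012, 0.002, 0.005], [0, 0, 0], 1], [[-0.012, 0, 0], [0, 0, 0], 1], [[-0.01, 0, 0], [0, 0, 0], 1], [[-0.01, 0, 0], [0, 0, 0], 1], [[-0.01, 0, 0], [0, 0, 0], 1], [[0, 0, 0], [0, 0, 0], 1]]'

```text
time: 14.6
tool_pos: [435.5, -167.6, 3.1]
tcp_rot: [179.6, 0.3, 90.1]
ft_force: [-0.5, -0.3, -0.2]
finger_gap: 0.0
```

Run:
```python
from h import *
w=r.snapshot('side');cv2.imwrite('pics/s13.png',cv2.resize(w['image'][130:340,240:460],None,fx=2.8,fy=2.8))
```

```text
(no output)
```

View pics/s13.png

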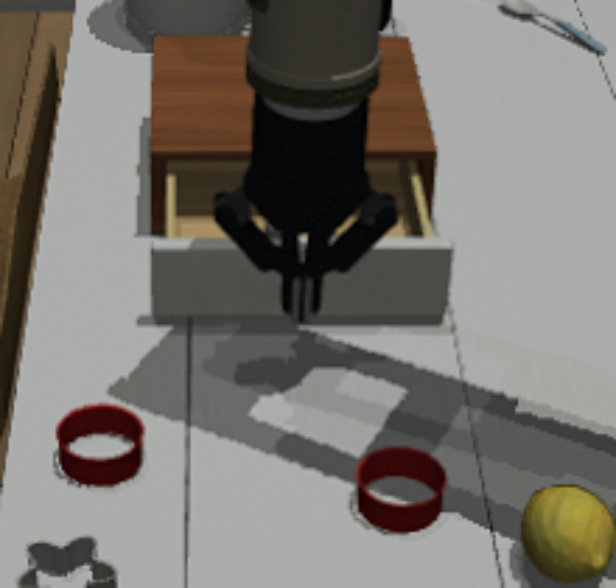

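The drawer is moving: the panel's bottom edge rose from row 345 to 322 in the crop. Continuing.

>>> carry_out --increments '[[[-0.01, -0.004, 0], [0, 0, 0], 1], [[-0.012, -0.001, 0], [0, 0, 0], 1], [[-0.012, -0.001, 0], [0, 0, 0], 1], [[-0.012, -0.001, 0], [0, 0, 0], 1], [[-0.012, -0.001, 0], [0, 0, 0], 1], [[0, 0, 0], [0, 0, 0], 1]]'

```text
time: 15.25
tool_pos: [427.3, -230.1, 3.7]
tcp_rot: [179.6, 0.3, 90.2]
ft_force: [0.4, 0.6, -0.3]
finger_gap: -0.2
```

>>> carry_out --increments '[[[-0.01, 0.004, 0], [0, 0, 0], 1], [[-0.01, -0.001, 0], [0, 0, 0], 1], [[-0.008, -0.001, 0], [0, 0, 0], 1], [[-0.005, 0, 0], [0, 0, 0], 1], [[0, 0, 0], [0, 0, 0], 1]]'

```text
time: 15.75
tool_pos: [429.2, -266.0, 3.4]
tcp_rot: [179.6, 0.3, 90.1]
ft_force: [0.6, -0.1, 1.8]
finger_gap: -0.3
```

>>> carry_out --increments '[[[-0.004, 0.001, 0], [0, 0, 0], 1], [[-0.003, 0, 0], [0, 0, 0], 1], [[-0.003, 0, 0], [0, 0, 0], 1], [[0, 0, 0], [0, 0, 0], 1]]'

```text
time: 16.15
tool_pos: [430.0, -273.8, 3.1]
tcp_rot: [179.7, 0.0, 90.2]
ft_force: [-0.4, -0.3, 0.2]
finger_gap: -0.0
```

Run:
```python
from h import *
w=r.snapshot('side');cv2.imwrite('pics/s14.png',cv2.resize(w['image'][130:270,260:440],None,fx=4,fy=4))
```

```text
(no output)
```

View pics/s14.png

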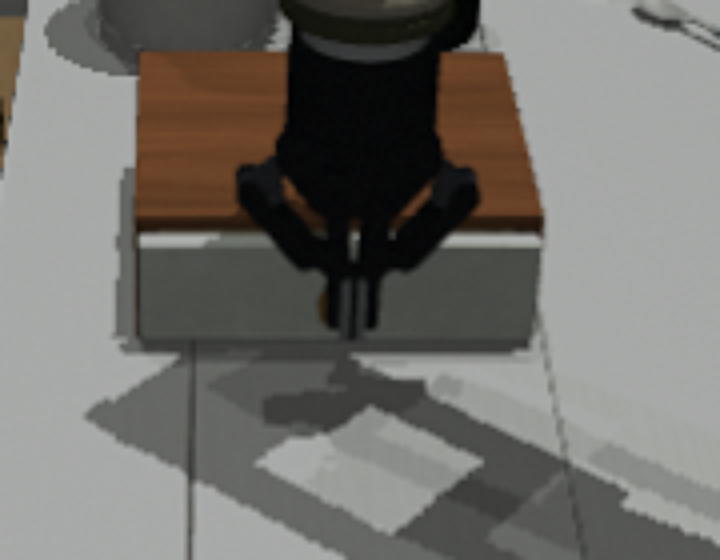

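Nearly shut. The knob sits a little left of the fingers (crop column about 335 against 353), so I'm shifting +x and pushing until the force rises.

>>> carry_out --increments '[[[0.003, 0.003, 0], [0, 0, 0], 1], [[-0.001, 0.004, 0], [0, 0, 0], 1], [[-0.003, 0, 0], [0, 0, 0], 1], [[-0.003, 0, 0], [0, 0, 0], 1], [[-0.002, 0, 0], [0, 0, 0], 1], [[0, 0, 0], [0, 0, 0], 1]]'

```text
time: 16.8
tool_pos: [438.1, -273.0, 3.2]
tcp_rot: [179.8, -0.6, 90.3]
ft_force: [0.7, 0.0, -0.5]
finger_gap: -0.0
```

>>> carry_out --increments '[[[-0.003, 0, 0], [0, 0, 0], 1], [[-0.002, 0, 0], [0, 0, 0], 1], [[-0.002, 0, 0], [0, 0, 0], 1], [[0, 0, 0], [0, 0, 0], 1]]'

```text
time: 17.2
tool_pos: [438.1, -272.5, 3.1]
tcp_rot: [180.0, -1.4, 90.4]
ft_force: [-0.1, 1.3, 0.1]
finger_gap: 0.1
```

>>> carry_out --increments '[[[-0.003, 0, 0], [0, 0.02, 0], 1], [[-0.004, 0, 0], [0, 0, 0], 1]]'

```text
time: 17.4
tool_pos: [438.2, -271.4, 3.1]
tcp_rot: [-179.9, -3.5, 90.5]
ft_force: [-3.1, 30.0, 22.2]
finger_gap: -0.4
```

Run:
```python
from h import *
s=r.sense();print(s['tool_pos'],s['tcp_rot'],s['ft_force'],s['wrist_torque'])
d=r.snapshot('side');cv2.imwrite('pics/s15.png',cv2.resize(d['image'][130:270,260:440],None,fx=4,fy=4))
w=r.snapshot('top');cv2.imwrite('pics/t15.png',cv2.resize(w['image'][170:370,300:540],None,fx=3.3,fy=3))
print(proj(d,[[537,-324,68],[324,-326,68],[537,-310,68],[324,-312,68],[542,-324,78],[324,-326,78]]).round(1).tolist())
```

```text
[ 438.15969733 -271.41821467    3.13096053] [-179.91357359   -3.48012974   90.47447307] [-3.12571433 29.97633895 22.23268809] [ 4.56340658  0.57363981 -0.02650487]
[[296.3, 187.0], [395.5, 187.3], [296.2, 190.4], [396.2, 190.7], [293.9, 182.9], [395.8, 183.3]]
```

View pics/s15.png

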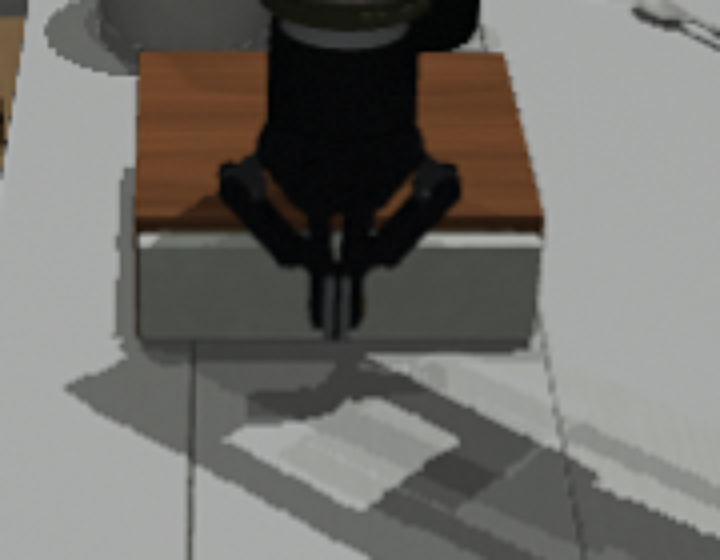

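View pics/t15.png

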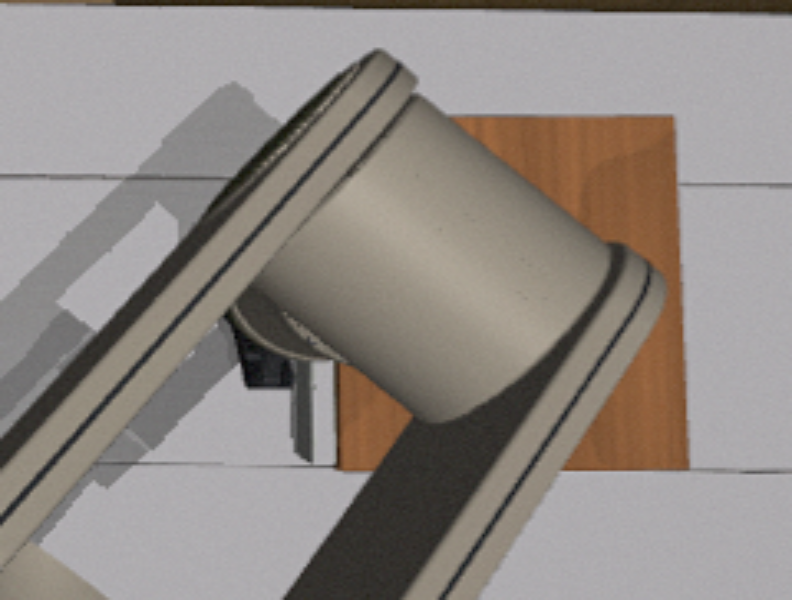

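The push force reached 30 N with no more travel, so the drawer is against its stop. Backing off and checking without the arm in view.

>>> carry_out --increments '[[[0.01, 0, 0], [0, -0.03, 0], 1], [[0.02, 0, 0], [0, -0.03, 0], 1], [[0.03, 0, 0], [0, 0, 0], 1], [[0.03, 0, 0], [0, 0, 0], 1], [[0.02, 0, -0.03], [0, 0, 0], 1], [[0, 0, -0.05], [0, 0, 0], 1], [[0, 0, -0.04], [0, 0, 0], 1], [[0, 0, 0], [0, 0, 0], 1]]'

```text
time: 18.3
tool_pos: [437.4, -160.3, 127.6]
tcp_rot: [-179.9, 0.2, 90.5]
ft_force: [0.7, -0.8, 0.1]
finger_gap: -0.2
```

Run:
```python
from h import *
d=r.snapshot('side');cv2.imwrite('pics/s16.png',cv2.resize(d['image'][160:260,270:420],None,fx=5,fy=5,interpolation=cv2.INTER_CUBIC))
w=r.snapshot('top');cv2.imwrite('pics/t16.png',cv2.resize(w['image'][170:370,300:540],None,fx=3.3,fy=3,interpolation=cv2.INTER_CUBIC))
w=r.snapshot('wrist');cv2.imwrite('pics/w16.png',w['image'])
```

```text
(no output)
```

View pics/s16.png

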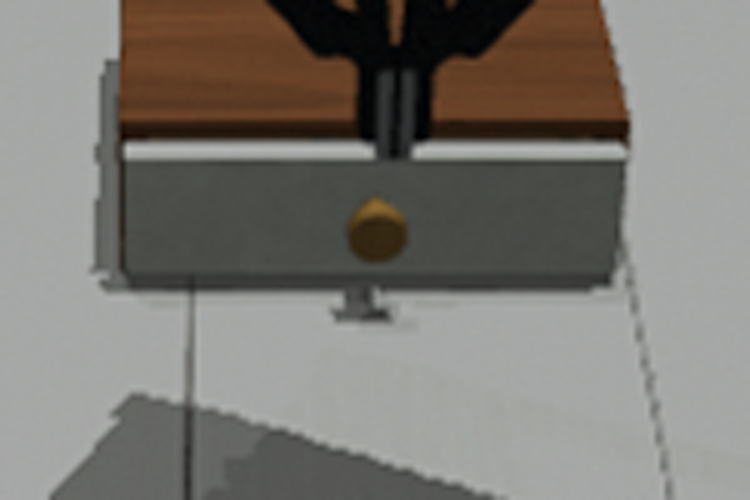

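View pics/t16.png

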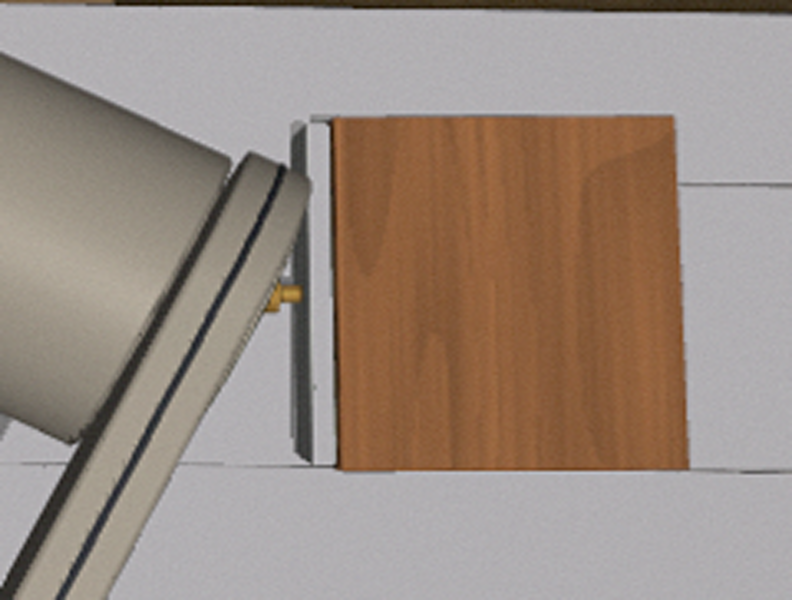

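View pics/w16.png

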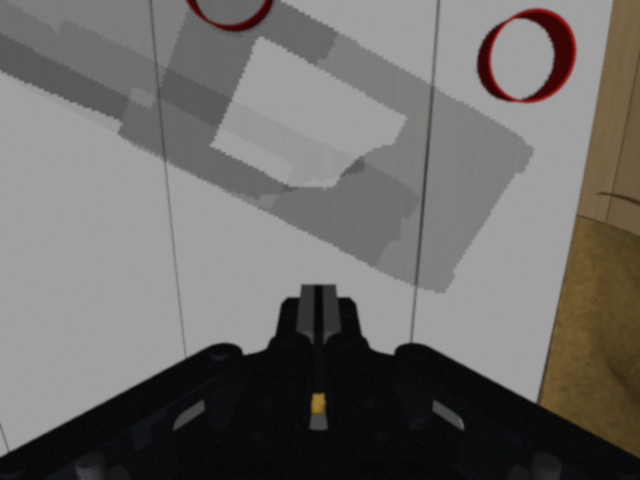

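Run:
```python
from h import *
d=r.snapshot('side');t=r.snapshot('top')
for c in (305,320,380,390):
    print('side col',c,d['image'][180:198,c].mean(1).round().astype(int).tolist())
for rr in (212,216,310,318,322):
    print('top row',rr,t['image'][rr,385:412].astype(int).mean(1).round().astype(int).tolist(), t['image'][rr,385:412,2].tolist())
c,v=ray(t,[[0,0]])
print(proj(t,[[530,-325,78],[530,-325,68],[530,-311,68],[330,-326,78],[330,-326,68],[330,-312,68]]).round(1).tolist())
```

```text
side col 305 [60, 60, 69, 69, 41, 27, 23, 41, 118, 172, 171, 145, 80, 75, 75, 76, 75, 75]
side col 320 [60, 61, 68, 67, 36, 27, 21, 42, 120, 173, 171, 142, 71, 73, 75, 75, 74, 73]
side col 380 [71, 71, 70, 63, 30, 25, 26, 42, 112, 173, 169, 147, 68, 72, 74, 74, 72, 72]
side col 390 [70, 71, 67, 62, 30, 24, 22, 24, 98, 174, 168, 144, 66, 71, 72, 70, 73, 71]
top row 212 [176, 179, 175, 137, 140, 143, 106, 94, 178, 180, 180, 181, 181, 181, 161, 33, 87, 111, 100, 95, 86, 93, 85, 93, 91, 94, 96] [176, 178, 176, 138, 141, 143, 107, 96, 179, 181, 180, 182, 181, 181, 160, 53, 123, 160, 145, 136, 124, 132, 126, 132, 130, 134, 137]
top row 216 [177, 178, 177, 97, 62, 67, 64, 89, 181, 179, 174, 177, 177, 180, 173, 29, 81, 111, 102, 94, 87, 89, 93, 91, 90, 92, 93] [178, 179, 178, 96, 64, 67, 65, 90, 183, 179, 174, 177, 177, 180, 171, 47, 121, 158, 148, 135, 126, 127, 134, 131, 131, 130, 136]
top row 310 [173, 179, 172, 110, 111, 58, 62, 63, 63, 111, 183, 180, 177, 178, 178, 174, 124, 47, 87, 105, 102, 101, 99, 102, 103, 106, 99] [174, 180, 171, 111, 112, 59, 62, 62, 63, 112, 185, 180, 178, 178, 178, 175, 126, 65, 127, 149, 148, 146, 143, 146, 149, 152, 144]
top row 318 [177, 177, 180, 175, 111, 61, 59, 63, 62, 99, 183, 178, 178, 174, 178, 179, 151, 51, 83, 103, 103, 98, 99, 99, 103, 106, 100] [178, 178, 180, 174, 111, 61, 60, 65, 63, 99, 184, 179, 180, 173, 180, 180, 152, 71, 120, 147, 148, 143, 141, 144, 151, 153, 145]
top row 322 [178, 176, 179, 177, 180, 166, 82, 59, 52, 94, 184, 177, 176, 175, 178, 177, 151, 31, 78, 100, 101, 103, 99, 102, 104, 103, 104] [178, 176, 180, 178, 181, 167, 83, 59, 53, 94, 184, 177, 176, 176, 178, 177, 151, 50, 113, 144, 145, 147, 141, 146, 149, 149, 148]
[[402.7, 215.7], [401.7, 216.4], [394.4, 216.3], [403.4, 323.6], [402.4, 323.0], [394.9, 322.9]]
```

The drawer reads shut in both views. The case-edge to panel-edge spacing is 1.1 px in the top view (1.0 predicted for shut) and 4.3 px in the side view (4.1 predicted). The gripper is clear of everything, so I'm handing in.

Run:
```python
from h import *
r.hand_in();s=r.sense();print(s['time'],s['ft_force'])
```

```text
the job is handed in; nothing more can be done
the job is handed in; nothing more can be done
```

The tin ring is in the drawer, released and lying flat, and the drawer is pushed shut; I handed in at about 18.7 s with the gripper clear of everything. I never touched the star cutter or the red look-alikes.

**Last checks**
- **Ring:** the wrist view after release showed it flat on the drawer floor. It could not be seen once the drawer was shut.
- **Drawer:** the spacing between case edge and panel edge was 1.1 px in the top view (1.0 predicted for shut) and 4.3 px in the side view (4.1 predicted). That puts it shut to within about 1 mm.
- **Stop force:** on the last push the drawer would not move further, with about 30 N sideways and 22 N upward as the tool tilted 3.5°.

**What went wrong or disagreed**
- **First grasp missed:** the fingers closed above the ring without touching it. In the pictures the fingertips stood about 30 mm higher than the reported TCP. I opened, went lower and gripped it on the second try, with the gap stopping at about 56 mm.
- **Camera mismatch:** the side camera placed the drawer front about 3.5 mm further out than the top camera, so I judged the shut position from spacings within each picture.

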